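Fit the splined drive hub on the polisher spindle

ROBOT

A 6-joint arm with a two-finger parallel gripper is mounted at the origin on the work surface. World frame = base frame: x ahead of the robot, y to its left, z up, the work surface at z = 0. Lengths are in mm, angles in rad, forces in N, time in s.
With the tool pointing down it reaches from about 350 to 775 mm from the base axis. Payload 7.3 kg.
Tool frame: the origin (TCP) lies midway between the tips of the shut fingers; the grasp point (between the pads) lies 19 mm behind it (bot.tcp_to_grasp is the distance from the TCP to the grasp point, in mm); z points along the fingers, y is the line along which they close (so a half turn about z gives the same grasp; the last joint's range is limited). The gripper opens to 92 mm and grips with 3 to 60 N. Pads are 19 mm wide; open, the fingers measure 130 mm over their backs; the gripper's body (75 mm by 190 mm) begins 47 mm behind the grasp point.
Start: joints at [1.017, 0.342, 1.524, -0, 1.275, -0.146], TCP at [208.199, 481.975, 204.741] pointing down, gripper open.
Joint ranges: [-2.53, 2.53], [-0.77, 2.02], [0.04, 2.7], [-1, 4.14], [0.28, 2.66], [-3.11, 3.11]. Speed limits (rad/s): [2.57, 2.57, 3.14, 3.14, 3.14, 3.14].

INTERFACE

Orientations are given as [roll, pitch, yaw] about the fixed x, y, z axes, in that order (R = Rz(yaw) Ry(pitch) Rx(roll)).
In Python, from plant import bot, viewer gives the robot as it stands. The module is installed in compiled form; this text tells all that it offers.
- The arm moves only by the shell command python3 -m handwheel 'ROWS'. ROWS is text: rows parted by semicolons, each of 7 numbers parted by spaces: the shift along the tool's x, y, z scaled (see below), then the turn, a rotation vector about the tool's x, y, z scaled (see below), then the opening, from -1 (shut) to 1 (fully open), so that 0 is half open. In form: tx ty tz rx ry rz gripper; .... A call has 1 to 8 rows; each row is the pose to reach, as a shift and turn from the pose commanded when the call began, along the tool's axes at that moment, turning the shorter way round; what a row does not reach only later rows make up. The controller multiplies each number of a shift by 10 cm and each number of a turn by pi rad. A row lasts 1/12 s, in which the tool goes at most 41.7 mm and 7.16 degrees, less where a joint would pass 70% of its speed; a pose out of reach is approached as far as the arm can. A call with a number of a shift or a turn outside -1 to 1 is refused whole. A call with a gripper value outside its range is refused whole. The fingers move at their own pace and stop on an object; the grip force is fixed at half the most. Time passes only in rows, so rows that repeat a pose let the fingers close. It gives the time, the measured TCP pose, the force, the opening and the grip force at its end, in the units of the state.
- bot.get_obs(): the state, without advancing time (a new reading comes with each control period).
- viewer.capture(name): name is "scene" or "top"; returns a dict with "frame" (384x512x3 uint8, red, green, blue), "fov_y" (degrees; the focal length in pixels is half the picture's height over the tangent of half this angle, whatever the lens; pixels are square), "cx", "cy" (the principal point, pixels), "dist_coeffs" ([k1, k2, p1, p2, k3] as OpenCV has them; the pictures are not rectified), "T" (4x4, takes a point from camera to world coordinates). Camera axes: x right, y down, z forward; pixel columns grow to the right and rows downward; lengths in mm; the calibration is good to about 2 mm. A picture is of the moment at which its call begins. There is no depth.
- bot.close_job(): hands the job in; it is judged then, once.
Trained networks look in a picture, given as the dict that the camera call returned (one of the last four; its "shot" number tells which), for a name from the list of things; names that differ only in an ending like _2 or _b are one class to them, and where a whole thing is asked for, a point or a joint stands for the part that bears it (a point fixed in the world has none). Each returns a list of dicts, best first, with "score" (0 to 1); they miss things now and then, are a little off and sometimes report something else, mostly with a low value. They report only what shows in the picture. A call takes as long as a camera call. They do not tell look-alikes from the thing itself.
- viewer.recognise(target, picture): "centre" ([column, row] in pixels, amid what is visible of it).
- viewer.cut_out(target, picture): "pixels" (384x512 bool, what is visible of it) and "centre" ([column, row] in pixels, amid what is visible of it).
The state is a dict: "time": time; "joint_positions": joint angles; "dq": joint speeds; "tau": joint torques, N m; "tool_pos": TCP position; "tcp_rot": TCP orientation; "contact_force": force on the tool from outside, world axes, zero at the start; "moment": the same for the moment, N m; "grip_width": finger opening in mm; "finger_force": force on a finger pad.
Only numpy, scipy, OpenCV 4.12 (cv2) and the standard library are available. Lean on these libraries where they do the work, as an engineer would, in place of code of your own. Each camera call takes 0.05 s, during which the arm holds its last target. There are 200 camera calls.

TASK

Fit the loose aluminium drive hub, flange downwards, on the upright splined shaft of the red polisher drive unit: turn it until its slots line up with the shaft's teeth, slide it fully home against the shoulder and let go. Leave the red bin, the spanner and the white bottle where they are.

Things in the scene. Friction and masses are not known exactly. Their poses are not given: they have to be found in the camera images.
- hub: Loose aluminium splined hub, about 0.4-0.65 kg, standing flange down on the bench; 45 mm tall. Round flange 84 mm across, 10 mm thick, at the bottom, an octagonal boss above. Through it runs an opening with four slots that point along its +x, -x, +y, -y axes; a yellow dash on the flange marks each slot. Fits in four ways, a quarter turn apart. Origin: centre of the underside; z up.
- hub_boss (a point): Where to grip the hub: on its axis, 30 mm above its underside. Boss: 48 mm across flats, from 10 to 45 mm above the underside, flats facing the hub's x, y and the diagonals between. The opening inside: four inward teeth 7.5 mm wide on the diagonals (black dots on the flange), ending 11 mm from the axis; the slots between them reach 18.5 mm from the axis. Axes as the hub's.
- shaft_seat (a point): On the axis of the upright steel shaft, on its dark round shoulder (49 mm across), 85 mm above the bench: the hub's underside must rest here. z up; x and y point along the four spline teeth (7 mm wide, reaching 16 mm from the axis, from the shoulder to 24 mm above it) and turn with the shaft. The shaft is geared and stiff (0.6 N m to turn it): light rubbing does not move it.
- shaft_tip (a point): Top of the shaft, 38 mm above the shoulder; axes as shaft_seat. Above the teeth the shaft is a smooth round nose, 20 mm in diameter, tapering over the last 7 mm to 8 mm at the tip. It centres the hub with 1 mm play all round. The hub then stops on the teeth, 24 mm above home, unless its slots are within about 8 degrees of them; once in line it slides down freely, by its own weight.
- drive_unit: Fixed red polisher drive unit on wooden blocks, shaft upwards: round gear head 92 mm across, 76 mm high, and a motor barrel (top 74 mm above the bench) that runs along the unit's +x axis to 220 mm from the shaft. Origin on the bench under the shaft axis. The shaft's angle does not follow from the unit's angle.
- screw_bin: Bystander: empty open red plastic bin, 130 x 100 x 45 mm, origin at the centre of its underside.
- spanner: Bystander: steel spanner, 160 mm long, lying flat along its x axis.
- oil_bottle: Bystander: standing white bottle with a blue cap, 60 mm across, 150 mm tall, origin at the centre of its underside.
Mind the look-alikes: they are no part of the job. What is meant by the hub is not brown, and is the smaller of those in its own colour.

How it is judged:
By the outcome, as a careful person would: the job done as asked, in the order asked, and still so for the second after the job is handed in, with the robot touching nothing.
It also fails if it takes over 42 s, if anything falls off the work surface, if the arm or the gripper's body presses on something with over 40 N, if the wrist force passes 120 N, or if a joint passes its speed limit or range.

## Working session

There is one attempt and no reset: what is moved stays moved. The work goes in short steps, Python scripts to look and compute and a shell command to move; the robot and the scene stay as the last step left them, time stands still between calls to the robot, and variables do not carry over. Pictures are saved under pics/ and viewed, at most 10 in all, crops included, and the job is handed in when it is done.

```bash
mkdir -p pics; cat > h.py <<'E'
import numpy as np, cv2
from plant import bot, viewer
def K(p):
    f=192/np.tan(np.radians(p["fov_y"])/2)
    return np.array([[f,0,p["cx"]],[0,f,p["cy"]],[0,0,1]])
def world(p,px,z):
    u=cv2.undistortPoints(np.array(px,float).reshape(-1,1,2),K(p),np.array(p["dist_coeffs"],float)).reshape(-1,2)
    T=np.array(p["T"]);d=np.c_[u,np.ones(len(u))]@T[:3,:3].T;o=T[:3,3]
    return o+d*((z-o[2])/d[:,2])[:,None]
def proj(p,X):
    Ti=np.linalg.inv(np.array(p["T"]))
    r,_=cv2.Rodrigues(Ti[:3,:3]);return cv2.projectPoints(np.array(X,float).reshape(-1,1,3),r,Ti[:3,3],K(p),np.array(p["dist_coeffs"],float))[0].reshape(-1,2)
E
python3 - <<'E'
from h import *
ims=[]
for n in("scene","top"):
    p=viewer.capture(n);im=p["frame"][:,:,::-1].copy();cv2.imwrite(f"pics/{n}0.png",im)
    print(n,p["fov_y"],np.array(p["T"]).round(2).tolist())
    for t,z in(("hub",20),("hub_boss",45),("drive_unit",76),("shaft_seat",85),("shaft_tip",123),("screw_bin",45),("spanner",5),("oil_bottle",150)):
        for r in viewer.recognise(t,p):
            print(t,round(r["score"],2),np.round(r["centre"]),world(p,r["centre"],z).round()[0,:2])
    cv2.imwrite(f"pics/{n}1.png",cv2.resize(im,(800,600),interpolation=cv2.INTER_CUBIC))
E
```

```text
scene 52.8747373732708 [[0.01, 0.68, -0.74, 1282.42], [1.0, -0.0, 0.01, 2.57], [0.0, -0.74, -0.68, 790.4], [0.0, 0.0, 0.0, 1.0]]
hub 0.91 [338. 189.] [411. 259.]
hub 0.86 [333. 227.] [568. 221.]
hub 0.74 [300. 249.] [644. 124.]
hub 0.56 [415. 218.] [534. 460.]
hub_boss 0.92 [298. 253.] [678. 115.]
hub_boss 0.64 [338. 190.] [445. 250.]
drive_unit 0.82 [173. 253.] [ 702. -186.]
drive_unit 0.68 [180. 211.] [ 562. -189.]
shaft_seat 0.79 [179. 209.] [ 564. -189.]
shaft_tip 0.73 [176. 212.] [ 611. -184.]
screw_bin 0.91 [414. 217.] [556. 441.]
spanner 0.74 [250. 205.] [464.  -4.]
oil_bottle 0.82 [ 78. 208.] [ 626. -415.]
top 46.639927849795875 [[0.01, -0.98, 0.2, 236.72], [-1.0, -0.01, 0.0, -5.55], [-0.0, -0.2, -0.98, 1453.32], [0.0, 0.0, 0.0, 1.0]]
hub 0.69 [176. 224.] [419. 246.]
hub 0.64 [215. 161.] [631. 128.]
hub 0.64 [310. 173.] [ 596. -190.]
hub 0.61 [182. 185.] [550. 233.]
hub 0.55 [311. 157.] [ 651. -193.]
hub_boss 0.66 [181. 184.] [548. 232.]
hub_boss 0.64 [169. 229.] [401. 263.]
drive_unit 0.62 [311. 154.] [ 645. -186.]
shaft_seat 0.61 [311. 173.] [ 578. -185.]
shaft_tip 0.63 [311. 175.] [ 565. -179.]
screw_bin 0.95 [111. 188.] [531. 455.]
spanner 0.52 [250. 211.] [469.  10.]
oil_bottle 0.89 [400. 193.] [ 506. -438.]
```

View pics/scene1.png

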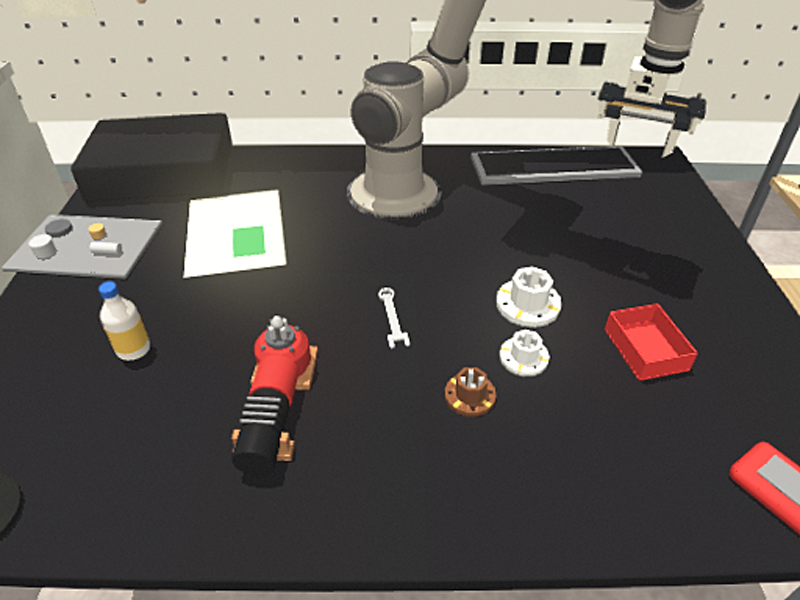

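View pics/top1.png

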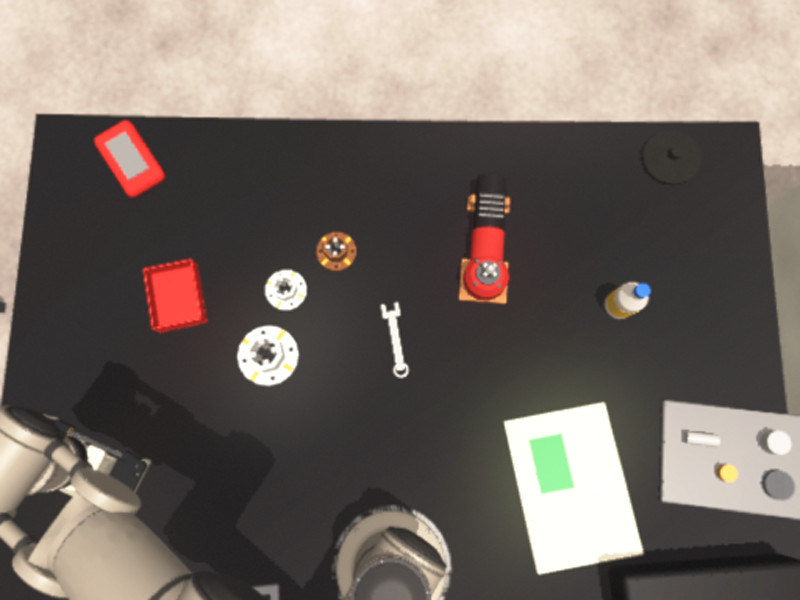

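The smaller aluminium hub is at about (285,288) in the top view and (525,352) in the scene view. The shaft is at (488,270) and (278,330). Next I rectify close-ups to read the angles.

```bash
cat > rect.py <<'E'
from h import *
def rect(p,c,z,half,N=390):
    s=2*half/N;g=(np.arange(N)-N/2)*s
    # up = +x, left = +y
    X,Y=np.meshgrid(-g+c[0],-g+c[1],indexing="ij")
    m=proj(p,np.c_[X.ravel(),Y.ravel(),np.full(X.size,z)]).reshape(N,N,2).astype(np.float32)
    return cv2.remap(p["frame"][:,:,::-1].copy(),m,None,cv2.INTER_CUBIC)
E
python3 - <<'E'
from rect import *
P={n:viewer.capture(n) for n in("scene","top")}
hc=np.array([550,232]); sc=np.array([575,-185])
for n,p in P.items():
    best=None
    for r in viewer.cut_out("hub",p):
        w=world(p,r["centre"],15)[0,:2];e=np.hypot(*(w-hc))
        if e<60:
            m=r["pixels"].astype(np.uint8);(c,ax,a)=cv2.fitEllipse(max(cv2.findContours(m,0,1)[0],key=len));print(n,"hub",r["score"],w,c,ax,m.sum(), world(p,c,10)[0])
    for t in("shaft_seat","shaft_tip"):
        for r in viewer.cut_out(t,p):print(n,t,r["score"],r["centre"],r["pixels"].sum())
row=lambda p:np.hstack([rect(p,hc,10,55,300),rect(p,sc,109,40,300)])
im=np.vstack([row(P["scene"]),row(P["top"])])
cv2.imwrite("pics/r1.png",im)
E
```

```text
scene hub 0.7 [559.67635834 228.09090081] (335.3377990722656, 225.854248046875) (27.519330978393555, 29.67752456665039) 669 [554.854131   231.06792918  10.        ]
scene shaft_seat 0.63 [180.0, 211.3] 286
scene shaft_tip 0.68 [179.2, 214.1] 290
top hub 0.71 [537.48307801 238.53087383] (182.90965270996094, 185.56663513183594) (24.984682083129883, 25.696178436279297) 527 [549.91876415 231.59383252  10.        ]
top shaft_seat 0.5 [310.4, 172.5] 202
top shaft_tip 0.68 [309.3, 174.3] 194
top shaft_tip 0.5 [109.0, 188.7] 1364
```

View pics/r1.png

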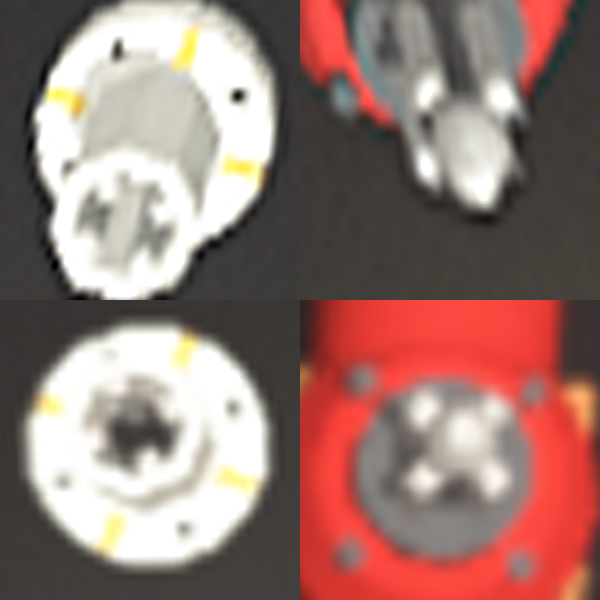

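Reading of the rectified crops (up = +x, left = +y):
- **Hub:** yellow marks at (186,348), (238,480), (110,535) and (47,405), so yaw ≈ -22° (mod 90) and centre ≈ (554,232).
- **Shaft:** teeth at (425,410), (497,410), (495,487) and (420,487), so yaw ≈ 43° (mod 90) and axis ≈ (578,-188).

The hub therefore turns by about -25°.

```bash
cat > go.py <<'E'
# usage: go.py x y z [yaw of tool y axis deg, mod 180]: prints shift (units of 10cm, tool axes) and rz (units of pi)
from h import *
import sys
from scipy.spatial.transform import Rotation as Ro
o=bot.get_obs();R=Ro.from_euler("xyz",o["tcp_rot"]).as_matrix();a=list(map(float,sys.argv[1:]))
ya=np.degrees(np.arctan2(R[1,1],R[0,1]))
print("t",round(o["time"],2),"pos",np.round(o["tool_pos"],1),"rot",np.round(o["tcp_rot"],3),"yaxis",round(ya,1),"q",np.round(o["joint_positions"],2),"F",np.round(o["contact_force"],1),"M",np.round(o["moment"],2),"w",round(o["grip_width"],1))
print("shift/100",np.round(R.T@(np.array(a[:3])-np.array(o["tool_pos"]))/100,3))
if len(a)>3:
    d=(a[3]-ya+90)%180-90; print("rz/pi",round(-d/180,4),"deg world",round(d,1))
E
for y in -21.8 23.2 68.2 -66.8; do python3 go.py 554 232.3 100 $y; done
```

```text
t 1.3 pos [208.2 482.  204.7] rot [3.141 0.    2.734] yaxis 66.6 q [ 1.02  0.34  1.52  0.    1.28 -0.15] F [-0.  -1.3  0.3] M [-0.02  0.01  0.07] w 91.7
shift/100 [-4.165 -0.921  1.047]
rz/pi 0.4913 deg world -88.4
t 1.3 pos [208.2 482.  204.7] rot [3.141 0.    2.734] yaxis 66.6 q [ 1.02  0.34  1.52  0.    1.28 -0.15] F [-0.  -1.3  0.3] M [-0.02  0.01  0.07] w 91.7
shift/100 [-4.165 -0.921  1.047]
rz/pi 0.2413 deg world -43.4
t 1.3 pos [208.2 482.  204.7] rot [3.141 0.    2.734] yaxis 66.6 q [ 1.02  0.34  1.52  0.    1.28 -0.15] F [-0.  -1.3  0.3] M [-0.02  0.01  0.07] w 91.7
shift/100 [-4.165 -0.921  1.047]
rz/pi -0.0087 deg world 1.6
t 1.3 pos [208.2 482.  204.7] rot [3.141 0.    2.734] yaxis 66.6 q [ 1.02  0.34  1.52  0.    1.28 -0.15] F [-0.  -1.3  0.3] M [-0.02  0.01  0.07] w 91.7
shift/100 [-4.165 -0.921  1.047]
rz/pi -0.2587 deg world 46.6
```

```bash
r='x'
python3 -m handwheel '-1 -0.23 0 0 0 0 1; -1 -0.23 0 0 0 0 1; -1 -0.23 0 0 0 0 1'
python3 -m handwheel '-1 -0.23 0 0 0 0 1; -1 -0.23 0 0 0 0 1; -1 -0.23 0 0 0 0 1'
python3 -m handwheel '-1 -0.23 0 0 0 0 1; -1 -0.23 0 0 0 0 1; -1 -0.23 0 0 0 0 1'
python3 -m handwheel '-1 -0.23 0.3 0 0 -0.008 1; -1 -0.23 0.3 0 0 -0.008 1; -1 -0.23 0.3 0 0 -0.008 1; -1 -0.23 0.3 0 0 -0.008 1'
python3 go.py 554 232.3 14 68.2
```

```text
time: 1.55
tool_pos: [293.3, 419.3, 204.7]
tcp_rot: [-3.141, 0.001, 2.733]
contact_force: [1.1, 0.0, 0.2]
grip_width: 91.9
finger_force: 0.0
time: 1.8
tool_pos: [376.7, 357.9, 204.8]
tcp_rot: [3.142, 0.002, 2.732]
contact_force: [-0.0, 1.1, 0.3]
grip_width: 92.2
finger_force: 0.0
time: 2.05
tool_pos: [459.6, 296.8, 204.7]
tcp_rot: [-3.142, 0.002, 2.731]
contact_force: [-0.6, 0.5, -0.4]
grip_width: 91.9
finger_force: 0.0
time: 2.38
tool_pos: [541.6, 235.2, 172.5]
tcp_rot: [-3.139, -0.001, 2.754]
contact_force: [-1.4, 0.2, -0.4]
grip_width: 91.8
finger_force: 0.0
t 2.38 pos [541.6 235.2 172.5] rot [-3.139e+00 -1.000e-03  2.754e+00] yaxis 67.8 q [ 0.28  0.49  1.38 -0.    1.27 -0.9 ] F [-1.4  0.2 -0.4] M [-0.05  0.09 -0.  ] w 91.8
shift/100 [-0.127  0.023  1.585]
rz/pi -0.0021 deg world 0.4
```

```bash
python3 -m handwheel '-0.127 0.023 0.8 0 0 -0.002 1; -0.127 0.023 0.8 0 0 -0.002 1; -0.127 0.023 0.8 0 0 -0.002 1; -0.127 0.023 0.8 0 0 -0.002 1' >/dev/null
python3 go.py 554 232.3 14 68.2
python3 - <<'E'
from rect import *
ims=[]
for n in("scene","top"):
    p=viewer.capture(n);c=proj(p,[554,232,30])[0].astype(int)
    ims.append(cv2.resize(p["frame"][max(0,c[1]-50):c[1]+50,c[0]-50:c[0]+50,::-1],(400,400),interpolation=cv2.INTER_CUBIC))
cv2.imwrite("pics/a.png",np.hstack(ims))
E
```

```text
t 2.72 pos [549.9 236.3  93.6] rot [-3.139 -0.004  2.765] yaxis 68.4 q [ 0.28  0.58  1.46  0.    1.11 -0.92] F [ 0.8 -0.3  1.2] M [-0.03 -0.    0.02] w 91.6
shift/100 [-0.056 -0.02   0.796]
rz/pi 0.0013 deg world -0.2
```

View pics/a.png

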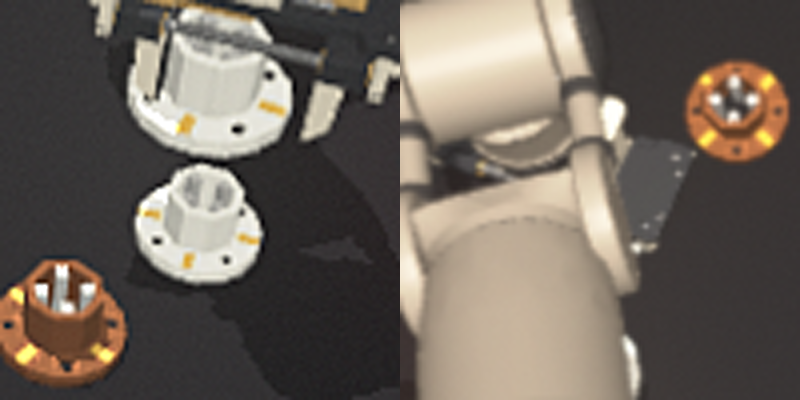

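The open fingers straddle the hub's line in the left crop, with tips at (148,90) and (318,130) and the hub at (203,200). So I descend.

```bash
python3 -m handwheel '-0.05 -0.02 0.5 0 0 0 1; -0.05 -0.02 0.5 0 0 0 1; -0.05 -0.02 0.65 0 0 0 1; -0.05 -0.02 0.8 0 0 0 1; -0.05 -0.02 0.8 0 0 0 1'
python3 go.py 554 232.3 14 68.2
python3 -m handwheel '0 0 0 0 0 0 -0.1; 0 0 0 0 0 0 -0.1;0 0 0 0 0 0 -0.1;0 0 0 0 0 0 -0.1;0 0 0 0 0 0 -0.1;0 0 0 0 0 0 -0.1;0 0 0 0 0 0 -0.1;0 0 0 0 0 0 -0.1'
python3 go.py 554 232.3 14 68.2
```

```text
time: 3.23
tool_pos: [554.4, 232.7, 14.5]
tcp_rot: [-3.14, -0.002, 2.766]
contact_force: [0.0, -0.6, -0.8]
grip_width: 91.8
finger_force: 0.0
t 3.23 pos [554.4 232.7  14.5] rot [-3.140e+00 -2.000e-03  2.766e+00] yaxis 68.5 q [ 0.27  0.68  1.52  0.    0.94 -0.92] F [ 0.  -0.6 -0.8] M [ 0.02  0.01 -0.03] w 91.8
shift/100 [ 0.002 -0.005  0.005]
rz/pi 0.0014 deg world -0.3
time: 3.9
tool_pos: [555.2, 231.8, 15.0]
tcp_rot: [-3.14, -0.0, 2.765]
contact_force: [-0.9, -3.3, 4.0]
grip_width: 47.7
finger_force: 30.0
t 3.9 pos [555.2 231.8  15. ] rot [-3.14  -0.     2.765] yaxis 68.4 q [ 0.27  0.68  1.52 -0.    0.94 -0.93] F [-0.9 -3.3  4. ] M [-0.79  0.35 -0.05] w 47.7
shift/100 [ 0.012 -0.     0.01 ]
rz/pi 0.0014 deg world -0.2
```

```bash
python3 -m handwheel '0 0 -0.2 0 0 0 -0.3; 0 0 -0.5 0 0 0 -0.3; 0 0 -0.9 0 0 0 -0.3; 0 0 -1 0 0 0 -0.3'
python3 -m handwheel '0 0 -0.4 0 0 0 -0.3; 0 0 -0.6 0 0 0 -0.3; 0 0 -0.6 0 0 0 -0.3; 0 0 -0.6 0 0 0 -0.3'
python3 go.py 578 -188 175 43
```

```text
time: 4.23
tool_pos: [557.8, 233.4, 119.5]
tcp_rot: [3.137, 0.006, 2.765]
contact_force: [2.2, 1.0, -4.6]
grip_width: 48.0
finger_force: 30.0
time: 4.57
tool_pos: [555.3, 232.6, 173.7]
tcp_rot: [3.141, -0.0, 2.765]
contact_force: [-0.5, -0.1, -7.5]
grip_width: 47.7
finger_force: 30.0
t 4.57 pos [555.3 232.6 173.7] rot [ 3.141 -0.     2.765] yaxis 68.4 q [ 0.27  0.51  1.35  0.    1.29 -0.93] F [-0.5 -0.1 -7.5] M [-0.01  0.05  0.03] w 47.7
shift/100 [-1.757 -3.828 -0.013]
rz/pi 0.1413 deg world -25.4
```

```bash
python3 -m handwheel '-0.15 -0.32 0 0 0 0 -0.3; -0.3 -0.64 0 0 0 0 -0.3; -0.44 -0.957 0 0 0 0 -0.3'
python3 -m handwheel '-0.15 -0.32 0 0 0 0 -0.3; -0.3 -0.64 0 0 0 0 -0.3; -0.44 -0.957 0 0 0 0 -0.3'
python3 -m handwheel '-0.15 -0.32 0 0 0 0 -0.3; -0.3 -0.64 0 0 0 0 -0.3; -0.44 -0.957 0 0 0 0 -0.3'
python3 -m handwheel '-0.15 -0.32 0 0 0 0.03 -0.3; -0.3 -0.64 0 0 0 0.06 -0.3; -0.4 -0.85 0 0 0 0.09 -0.3; -0.44 -0.957 0 0 0 0.12 -0.3; -0.44 -0.957 0 0 0 0.141 -0.3; -0.44 -0.957 0 0 0 0.141 -0.3; -0.44 -0.957 0 0 0 0.141 -0.3'
python3 go.py 578 -188 175 43
cat > look.py <<'E'
import sys
from rect import *
o=bot.get_obs();ims=[]
for n in("scene","top"):
    p=viewer.capture(n)
    if n=="scene": cv2.imwrite("pics/last_scene.png",p["frame"][:,:,::-1])
    c=proj(p,[578,-188,130])[0].astype(int)
    ims.append(cv2.resize(p["frame"][c[1]-40:c[1]+40,c[0]-40:c[0]+40,::-1],(400,400),interpolation=cv2.INTER_CUBIC))
cv2.imwrite(sys.argv[1],np.hstack(ims))
E
python3 look.py pics/b.png
```

```text
time: 4.82
tool_pos: [559.3, 126.5, 170.8]
tcp_rot: [-3.139, -0.005, 2.767]
contact_force: [0.8, -0.3, -6.2]
grip_width: 47.6
finger_force: 30.0
time: 5.07
tool_pos: [565.1, 20.8, 170.9]
tcp_rot: [-3.14, -0.006, 2.765]
contact_force: [1.5, 1.1, -6.8]
grip_width: 47.5
finger_force: 30.0
time: 5.32
tool_pos: [570.9, -84.2, 170.9]
tcp_rot: [-3.141, -0.006, 2.765]
contact_force: [-0.0, 0.3, -7.1]
grip_width: 47.5
finger_force: 30.0
time: 5.9
tool_pos: [577.1, -187.5, 171.5]
tcp_rot: [-3.14, -0.005, 2.324]
contact_force: [-0.6, 1.0, -5.8]
grip_width: 47.9
finger_force: 30.0
t 5.9 pos [ 577.1 -187.5  171.5] rot [-3.14  -0.005  2.324] yaxis 43.2 q [-0.44  0.52  1.33  0.    1.29 -1.19] F [-0.6  1.  -5.8] M [-0.06 -0.02  0.01] w 47.9
shift/100 [-0.009  0.003 -0.035]
rz/pi 0.0009 deg world -0.2
```

View pics/b.png

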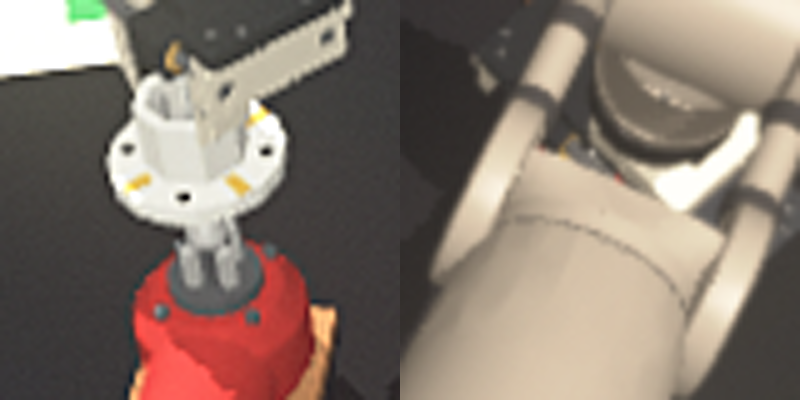

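```bash
python3 - <<'E'
from h import *
p=viewer.capture("scene");c0=proj(p,[578,-188,130])[0].astype(int)-40
a=np.linspace(0,2*np.pi,73)
def circ(x,y,z,r):
    q=(proj(p,np.c_[x+r*np.cos(a),y+r*np.sin(a),0*a+z])-c0)*5
    return "x %.0f..%.0f y %.0f..%.0f"%(q[:,0].min(),q[:,0].max(),q[:,1].min(),q[:,1].max())
print("flange top",circ(577,-187.5,167,42)," bottom",circ(577,-187.5,157,42))
print("shoulder",circ(578,-188,85,24.5))
im=cv2.resize(p["frame"][c0[1]:c0[1]+80,c0[0]:c0[0]+80,::-1],(400,400),interpolation=cv2.INTER_CUBIC)
hsv=cv2.cvtColor(im,cv2.COLOR_BGR2HSV)
m=((hsv[...,2]>140)&(hsv[...,1]<60))
print("flange row extents",[(y,np.flatnonzero(m[y,90:300])[[0,-1]]+90) for y in(140,150,160,170,180,190,200)], "bottom at col196",np.flatnonzero(m[:,180:200].all(1))[-30:])
g=cv2.cvtColor(im,cv2.COLOR_BGR2RGB)
for y in(265,275,285): print(y,[x for x in range(150,290) if im[y,x,2]>im[y,x,0]+60 and x<300][:400:20])
E
```

```text
flange top x 107..280 y 90..204  bottom x 110..282 y 105..220
shoulder x 167..262 y 233..300
flange row extents [(140, array([113, 286])), (150, array([109, 284])), (160, array([107, 283])), (170, array([110, 282])), (180, array([110, 279])), (190, array([115, 270])), (200, array([121, 261]))] bottom at col196 [191 201 202 203 204 205 206 207 208 209 210 211 212 213 214 215 216 217
 218 219 220 221 222 223 224 225 246 247 248 249]
265 [160, 272]
275 [150, 267, 287]
285 [150, 264, 284]
```

The hub hangs concentric over the shaft: its flange spans columns 107–286 and the shoulder about 170–263, both as predicted. The marks match the teeth, so I lower and watch the force.

```bash
python3 -m handwheel '-0.01 0 0.15 0 0 0 -0.3; -0.01 0 0.3 0 0 0 -0.3; -0.01 0 0.35 0 0 0 -0.3; -0.01 0 0.37 0 0 0 -0.3;-0.01 0 0.37 0 0 0 -0.3'
python3 go.py 578 -188 128 43
python3 -m handwheel '0 0 0.03 0 0 0 -0.3; 0 0 0.05 0 0 0 -0.3; 0 0 0.05 0 0 0 -0.3'
python3 go.py 578 -188 126 43
```

```text
time: 6.47
tool_pos: [579.1, -188.4, 137.4]
tcp_rot: [-3.141, -0.001, 2.323]
contact_force: [0.6, 0.8, -6.2]
grip_width: 47.8
finger_force: 30.0
t 6.47 pos [ 579.1 -188.4  137.4] rot [-3.141e+00 -1.000e-03  2.323e+00] yaxis 43.1 q [-0.44  0.55  1.38  0.    1.21 -1.19] F [ 0.6  0.8 -6.2] M [-0.05  0.04 -0.04] w 47.8
shift/100 [ 0.01  -0.005  0.094]
rz/pi 0.0006 deg world -0.1
time: 6.72
tool_pos: [579.2, -188.8, 132.8]
tcp_rot: [3.141, 0.0, 2.322]
contact_force: [0.0, 0.2, -6.1]
grip_width: 47.4
finger_force: 30.0
t 6.72 pos [ 579.2 -188.8  132.8] rot [3.141 0.    2.322] yaxis 43.1 q [-0.44  0.56  1.38  0.    1.2  -1.19] F [ 0.   0.2 -6.1] M [0.01 0.01 0.02] w 47.4
shift/100 [ 0.014 -0.003  0.068]
rz/pi 0.0003 deg world -0.1
```

```bash
python3 -m handwheel '0 0 0.03 0 0 0 -0.3; 0 0 0.06 0 0 0 -0.3; 0 0 0.06 0 0 0 -0.3'
python3 -m handwheel '0 0 0.02 0 0 0 -0.3; 0 0 0.04 0 0 0 -0.3; 0 0 0.04 0 0 0 -0.3'
python3 go.py 578 -188 99 43
```

```text
time: 6.97
tool_pos: [578.8, -188.7, 126.0]
tcp_rot: [-3.141, -0.001, 2.322]
contact_force: [-0.1, -0.6, -6.1]
grip_width: 47.4
finger_force: 30.0
time: 7.22
tool_pos: [578.9, -188.7, 122.2]
tcp_rot: [-3.141, -0.001, 2.322]
contact_force: [-1.0, 0.1, -6.0]
grip_width: 47.9
finger_force: 30.0
t 7.22 pos [ 578.9 -188.7  122.2] rot [-3.141e+00 -1.000e-03  2.322e+00] yaxis 43.1 q [-0.44  0.57  1.4   0.    1.18 -1.19] F [-1.   0.1 -6. ] M [-0.02  0.03 -0.01] w 47.9
shift/100 [ 0.011 -0.001  0.232]
rz/pi 0.0003 deg world -0.1
```

```bash
python3 -m handwheel '0 0 0.02 0 0 0 -0.3; 0 0 0.04 0 0 0 -0.3; 0 0 0.04 0 0 0 -0.3'
python3 -m handwheel '0 0 0.03 0 0 0 -0.3; 0 0 0.06 0 0 0 -0.3; 0 0 0.06 0 0 0 -0.3'
python3 go.py 578 -188 99 43
```

```text
time: 7.47
tool_pos: [578.9, -188.7, 118.2]
tcp_rot: [-3.141, -0.001, 2.322]
contact_force: [-0.7, 0.6, -6.2]
grip_width: 47.7
finger_force: 30.0
time: 7.72
tool_pos: [578.7, -188.7, 111.8]
tcp_rot: [-3.141, -0.001, 2.322]
contact_force: [-0.7, -0.4, -5.8]
grip_width: 47.8
finger_force: 30.0
t 7.72 pos [ 578.7 -188.7  111.8] rot [-3.141e+00 -1.000e-03  2.322e+00] yaxis 43.1 q [-0.44  0.58  1.41  0.    1.16 -1.19] F [-0.7 -0.4 -5.8] M [-0.02  0.03 -0.02] w 47.8
shift/100 [ 0.01  -0.     0.129]
rz/pi 0.0003 deg world -0.1
```

```bash
python3 -m handwheel '0 0 0.03 0 0 0 -0.3; 0 0 0.06 0 0 0 -0.3; 0 0 0.08 0 0 0 -0.3; 0 0 0.08 0 0 0 -0.3'
python3 -m handwheel '0 0 0.01 0 0 0 -0.3; 0 0 0.02 0 0 0 -0.3; 0 0 0.03 0 0 0 -0.3; 0 0 0.03 0 0 0 -0.3'
python3 look.py pics/c.png
```

```text
time: 8.05
tool_pos: [578.8, -188.7, 104.0]
tcp_rot: [-3.141, -0.001, 2.322]
contact_force: [0.2, -0.2, -5.7]
grip_width: 47.5
finger_force: 30.0
time: 8.38
tool_pos: [579.1, -188.8, 101.5]
tcp_rot: [3.142, -0.0, 2.322]
contact_force: [-0.3, 0.5, -6.2]
grip_width: 47.7
finger_force: 30.0
```

View pics/c.png

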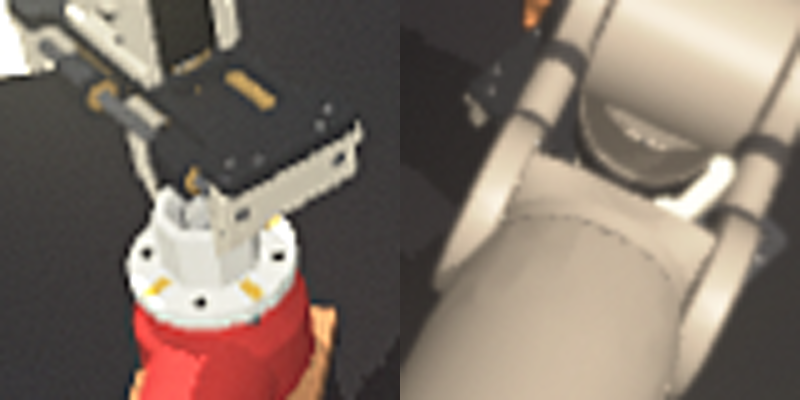

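The flange (bottom edge about row 328 in the left crop) now sits just above the shoulder, past the teeth. I lower until it touches.

```bash
python3 -m handwheel '0 0 0.01 0 0 0 -0.3; 0 0 0.015 0 0 0 -0.3; 0 0 0.015 0 0 0 -0.3'
python3 -m handwheel '0 0 0.01 0 0 0 -0.3; 0 0 0.01 0 0 0 -0.3'
```

```text
time: 8.73
tool_pos: [579.1, -188.8, 100.1]
tcp_rot: [3.142, -0.0, 2.322]
contact_force: [1.0, -0.5, -6.1]
grip_width: 47.6
finger_force: 30.0
time: 8.9
tool_pos: [579.2, -188.9, 100.0]
tcp_rot: [3.141, 0.001, 2.322]
contact_force: [-1.8, 1.1, 0.7]
grip_width: 47.3
finger_force: 30.0
```

Home contact: the weight has come off the wrist at TCP z = 100, where expected. I release and withdraw.

```bash
python3 -m handwheel '0 0 0 0 0 0 0.7; 0 0 0 0 0 0 0.7; 0 0 0 0 0 0 0.7; 0 0 0 0 0 0 0.7; 0 0 0 0 0 0 0.7; 0 0 0 0 0 0 0.7'
python3 -m handwheel '0 0 -0.15 0 0 0 0.7; 0 0 -0.4 0 0 0 0.7; 0 0 -0.7 0 0 0 0.7; 0 0 -1 0 0 0 0.7; 0 0 -1 0 0 0 0.7'
python3 go.py 450 -100 240
python3 look.py pics/d.png
```

```text
time: 9.4
tool_pos: [579.3, -188.9, 99.3]
tcp_rot: [3.141, 0.0, 2.322]
contact_force: [-0.7, 0.4, 0.5]
grip_width: 77.4
finger_force: 0.0
time: 9.82
tool_pos: [581.9, -190.0, 205.9]
tcp_rot: [3.137, 0.011, 2.322]
contact_force: [-0.4, 0.4, 0.5]
grip_width: 78.0
finger_force: 0.0
t 9.82 pos [ 581.9 -190.   205.9] rot [3.137 0.011 2.322] yaxis 43.1 q [-0.44  0.5   1.28  0.    1.36 -1.19] F [-0.4  0.4  0.5] M [-0.05 -0.1  -0.01] w 78.0
shift/100 [ 1.555 -0.347 -0.358]
```

Next I move aside so the top camera can check the seating too.

```bash
python3 -m handwheel '0.4 0.4 -0.2 0 0 0 0.7; 0.7 0.7 -0.3 0 0 0 0.7; 0.9 1 -0.3 0 0 0 0.7; 0.9 1 -0.3 0 0 0 0.7; 0.9 1 -0.3 0 0 0 0.7'
python3 -m handwheel '0.4 0.3 0 0 0 0 0.7; 0.7 0.7 0 0 0 0 0.7; 0.9 1 0 0 0 0 0.7; 0.9 1 0 0 0 0 0.7; 0.9 1 0 0 0 0 0.7'
python3 look.py pics/e.png
python3 - <<'E'
from h import *
p=viewer.capture("scene");c0=proj(p,[578,-188,130])[0].astype(int)-40
a=np.linspace(0,6.28,73)
for z in(85,95,109,119):
    q=(proj(p,np.c_[579+42*np.cos(a),-188.5+42*np.sin(a),0*a+z])-c0)*5;print(z,q.min(0).round(),q.max(0).round())
E
```

```text
time: 10.33
tool_pos: [590.6, -51.1, 228.2]
tcp_rot: [-3.141, -0.002, 2.327]
contact_force: [0.1, 0.2, -1.0]
grip_width: 78.3
finger_force: 0.0
time: 10.75
tool_pos: [602.1, 81.2, 227.5]
tcp_rot: [-3.14, -0.002, 2.326]
contact_force: [-0.6, -1.1, -1.3]
grip_width: 78.1
finger_force: 0.0
85 [131. 211.] [295. 327.]
95 [128. 197.] [293. 313.]
109 [123. 178.] [290. 293.]
119 [120. 164.] [288. 279.]
```

View pics/e.png

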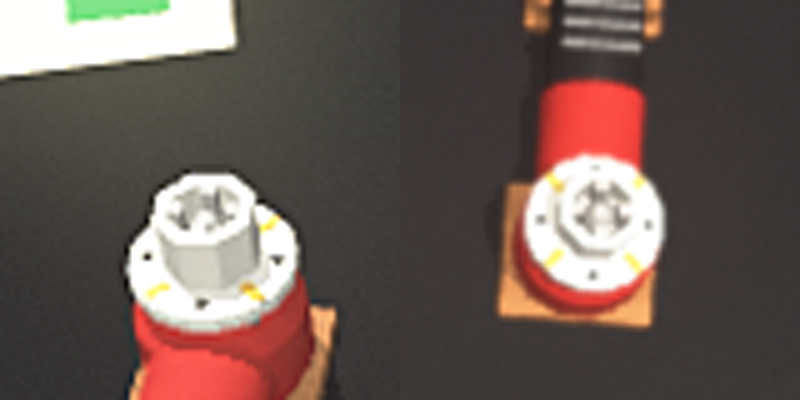

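The hub sits level, with its bottom edge at about row 330 (327 predicted for fully home) and columns 127–298. It is seated, and the arm is clear of it.

```bash
python3 -c "
from plant import bot
print(bot.close_job())"
```

```text
the job is handed in; nothing more can be done
None
```

The hub is on the splined shaft, flange down and fully home against the shoulder; I released it, moved the arm clear and handed the job in at about 11 s of the 42 s allowed.

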